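# Clear the jeweller's bench: rings on the stand, punches in the tray, stone in the dish

### The job

Sort the five things left on the goldsmith's bench. Thread both rings over the steel pin of the round ring stand so that they lie flat, the large brass ring at the bottom and the small copper ring on top of it; lay the two punches flat on the floor of the wooden tray, not on top of each other; and put the blue stone flat on the floor of the white dish, dome up. Leave the pot of burrs and the steel bench block where they stand, and let go of everything.

Things in the scene. Friction and masses are not known exactly. Their poses are not given: they have to be found in the camera images.
- ring_stand: Fixed ring stand: dark wooden disc 80 mm across and 8 mm thick with an upright steel pin 10 mm thick at its centre, rounded top 63 mm above the bench. Origin: centre of the disc's underside, on the bench and on the pin's axis; z up.
- punch_tray: Fixed open wooden tray with a green floor, for punches: 120 mm along its x, 160 mm along its y, 20 mm high, walls 5 mm thick, floor 5 mm thick (inside 110 x 150 mm). Origin: centre of its underside, on the bench; z up. It may be turned a little about the vertical.
- gem_dish: Fixed square white ceramic dish, for stones: 110 x 110 mm, 16 mm high, walls 5 mm and floor 5 mm thick (inside 100 x 100 mm). Origin: centre of its underside, on the bench; z up. It may be turned a little about the vertical.
- large_ring_mid (a point): Large brass ring, loose, lying flat on the bench: outside 50 mm, hole 30 mm, 20 mm high, about 0.2 kg. Point: its centre, half-way up (10 mm above its underside); z is the ring's axis.
- small_ring_mid (a point): Small copper ring, loose, lying flat on the bench: outside 40 mm, hole 26 mm, 20 mm high, about 0.12 kg. Point: its centre, half-way up (10 mm above its underside); z is the ring's axis.
- bright_punch_mid (a point): Bright steel punch with a red band, loose, lying on the bench: square bar 70 mm long along its x, 12 x 12 mm, about 0.08 kg. Point: its centre, 6 mm above its underside.
- black_punch_mid (a point): Black steel punch with a yellow band, loose, lying on the bench: square bar 70 mm long along its x, 12 x 12 mm, about 0.08 kg. Point: its centre, 6 mm above its underside.
- cabochon_mid (a point): Round blue stone (cabochon), loose, standing on its flat base: 24 mm across, 16 mm high; its side is upright for the lower 10 mm, then domed. About 0.02 kg. Point: its centre, 8 mm above its base; z points to the dome.
- burr_pot: Bystander, loose: round cork pot 60 mm across (brass foot 72 mm) and 60 mm high with burrs sticking out of its top to about 93 mm. Origin: centre of its underside.
- bench_block: Bystander, loose: bright steel block 70 x 70 mm, 22 mm high. Origin: centre of its underside.
There are look-alikes about, which are no part of the job. Leave any green, red or turquoise look-alike of the part that bears small_ring_mid alone.

How it is judged:
By the outcome, as a careful person would: the job done as asked, in the order asked, and still so for the second after the job is handed in, with the robot touching nothing.
It also fails if it takes over 128 s, if anything falls off the work surface, if the arm or the gripper's body presses on something with over 40 N, if the wrist force passes 120 N, or if a joint passes its speed limit or range.

### The arm

A 6-joint arm with a two-finger parallel gripper is mounted at the origin on the work surface. World frame = base frame: x ahead of the robot, y to its left, z up, the work surface at z = 0. Lengths are in m, angles in rad, forces in N, time in s.
With the tool pointing down it reaches from about 0.35 to 0.725 m from the base axis. Payload 4.3 kg.
Tool frame: the origin (TCP) lies at the very end of the fingers, on their centre line; the grasp point (between the pads) lies 19 mm behind it; z points along the fingers, y is the line along which they close (so a half turn about z gives the same grasp; the last joint's range is limited). The gripper opens to 85 mm and grips with 20 to 120 N. Pads are 22 mm wide; open, the fingers measure 114 mm over their backs; the gripper's body (76 mm by 85 mm) begins 54 mm behind the grasp point. The pads swing forward as they close: fully open they stand 13 mm farther back than shut.
Start: joints at [1.015, 0.377, 0.081, 1.274, 0, 1.46], TCP at [0.248, 0.519, 0.231] pointing down, gripper open.
Joint ranges: [-2.72, 2.72], [-0.84, 1.66], [-1.02, 1.22], [-1.77, 2.12], [-1.37, 1.28], [-3.14, 3.14]. Speed limits (rad/s): [2.57, 2.57, 3.14, 3.14, 3.14, 3.14].

### API

Orientations are given as [roll, pitch, yaw] about the fixed x, y, z axes, in that order (R = Rz(yaw) Ry(pitch) Rx(roll)).
In Python, from bench import ctrl gives the robot as it stands.
- The arm moves only by the tool send_rows, never from a script. Its argument "series" is a list of rows, each an object with "delta_pos": the shift along the tool's x, y, z in units of 1 m (1.0 is 1 m), a list of three; "dr": the turn, a rotation vector about the tool's x, y, z in units of 45 degrees (1.0 is 45 degrees), a list of three. A call has 1 to 12 rows; each row is the pose to reach, as a shift and turn from the pose commanded when the call began, along the tool's axes at that moment; what a row does not reach only later rows make up. A row lasts 1/10 s, in which the tool goes at most 50 mm and 8.59 degrees, less where a joint would pass 70% of its speed; a pose out of reach is approached as far as the arm can. A call with a number of a shift or a turn outside -1 to 1 is refused whole. A call with a gripper value outside its range is refused whole. "hand" is the gripper command: -1 is fully open, 1 is shut, values between are in proportion, set as the call begins (left out, the last holds). The fingers move at their own pace and stop on an object; "force" is the grip in N (left out, the last holds). Time passes only in rows, so rows that repeat a pose let the fingers close. It gives the time, the measured TCP pose, the force, the opening and the grip force at its end, in the units of the state.
- ctrl.get_obs(): the state, without advancing time (a new reading comes with each control period).
- ctrl.grab_frame(name): name is "scene" or "top" or "wrist"; returns a dict with "pixels" (384x512x3 uint8, blue, green, red), "K" (3x3 intrinsics, pixels), "camera_from_world" (4x4, takes a point from world to camera coordinates). Camera axes: x right, y down, z forward; pixel columns grow to the right and rows downward; lengths in m; the calibration is good to about 2 mm. A picture is of the moment at which its call begins. There is no depth.
- ctrl.hand_in(): hands the job in; it is judged then, once.
The state is a dict: "time": time; "qpos": joint angles; "qd": joint speeds; "effort": joint torques, N m; "tool_pos": TCP position; "tool_rot": TCP orientation; "ft_force": force on the tool from outside, world axes, zero at the start; "moment": the same for the moment, N m; "opening": finger opening in m; "grasp_force": force on a finger pad.
Only numpy, scipy, OpenCV 4.12 (cv2) and the standard library are available. Lean on these libraries where they do the work, as an engineer would, in place of code of your own. Each camera call takes 0.05 s, during which the arm holds its last target. There are 200 camera calls.

## Working session

There is one attempt and no reset: what is moved stays moved. The work goes in short steps, Python scripts to look and compute and a tool call to move; the robot and the scene stay as the last step left them, time stands still between calls to the robot, and variables do not carry over. Pictures are saved under pics/ and viewed, at most 14 in all, crops included, and the job is handed in when it is done.

Besides the shell and the picture viewer there is one more tool, called after "Call:" as name([rows], argument=value, ...), one row to a line, values as JSON. send_rows: Moves the arm, as the interface text tells. Shifts and turns lie within -1 to 1; 1 stands for 1 m of shift or 45 degrees of turn. Its arguments: {"type":"object","properties":{"series":{"type":"array","items":{"type":"object","properties":{"delta_pos":{"type":"array","items":{"type":"number"}},"dr":{"type":"array","items":{"type":"number"}}}}},"hand":{"type":"number"},"force":{"type":"number"}},"required":["series"]}

```bash
mkdir -p pics; ls
cat > h.py <<'E'
import numpy as np, cv2
from bench import ctrl
def grab(n):
    f=ctrl.grab_frame(n); return np.ascontiguousarray(f["pixels"]),np.array(f["K"]),np.array(f["camera_from_world"])
def ray(px,K,T,z):
    R,t=T[:3,:3],T[:3,3]; c=-R.T@t
    px=np.atleast_2d(px).astype(float)
    d=(R.T@np.linalg.inv(K)@np.c_[px,np.ones(len(px))].T).T
    return c+d*((z-c[2])/d[:,2])[:,None]
def proj(P,K,T):
    p=(K@(T[:3,:3]@np.atleast_2d(P).T+T[:3,3:])).T; return p[:,:2]/p[:,2:]
E
python3 - <<'E'
from h import *
print(ctrl.get_obs())
for n in("top","scene"):
    p,K,T=grab(n); cv2.imwrite(f"pics/{n}0.png",cv2.resize(p,(800,600),interpolation=cv2.INTER_CUBIC)); np.savez(f"{n}0.npz",p=p,K=K,T=T)
    print(K,T,-T[:3,:3].T@T[:3,3])
E
```

```text
pics
{'time': 0.0, 'qpos': array([ 1.01470577e+00,  3.78062363e-01,  7.95948274e-02,  1.27439941e+00,
       -2.78010248e-05,  1.46056947e+00]), 'qd': array([-0.00113535,  0.00035074, -0.00174287, -0.00024343, -0.00016898,
       -0.00019444]), 'effort': array([ 2.87675266e-04, -4.63605595e+01,  2.69873786e+01,  2.06553738e-02,
        2.39777164e-04,  6.04238579e-06]), 'tool_pos': array([0.24756872, 0.51822951, 0.23034925]), 'tool_rot': array([-3.13953155e+00, -2.00143241e-04,  2.69572877e+00]), 'ft_force': array([ 0.26562538,  0.29738807, -0.00906516]), 'moment': array([ 0.05093178,  0.03336632, -0.03147632]), 'grasp_force': 0.0, 'opening': 0.08558044059225621}
[[400.86448257   0.         255.93232765]
 [  0.         400.86448257 185.81262043]
 [  0.           0.           1.        ]] [[-1.99433438e-02 -9.99800088e-01 -1.43108722e-03  1.84578399e-02]
 [-9.96307326e-01  1.99931899e-02 -8.34984141e-02  4.91243111e-01]
 [ 8.35103338e-02 -2.39434902e-04 -9.96506882e-01  1.11974132e+00]
 [ 0.00000000e+00  0.00000000e+00  0.00000000e+00  1.00000000e+00]] [0.39628725 0.00890074 1.15687436]
[[433.82891558   0.         260.22569475]
 [  0.         433.82891558 193.16052827]
 [  0.           0.           1.        ]] [[-0.78845374  0.61506605 -0.00586862  0.39473532]
 [ 0.43028907  0.54471989 -0.71981355 -0.19606219]
 [-0.43953613 -0.5700649  -0.69414264  1.41751131]
 [ 0.          0.          0.          1.        ]] [1.01864139 0.67208412 0.84514337]
```

View pics/top0.png

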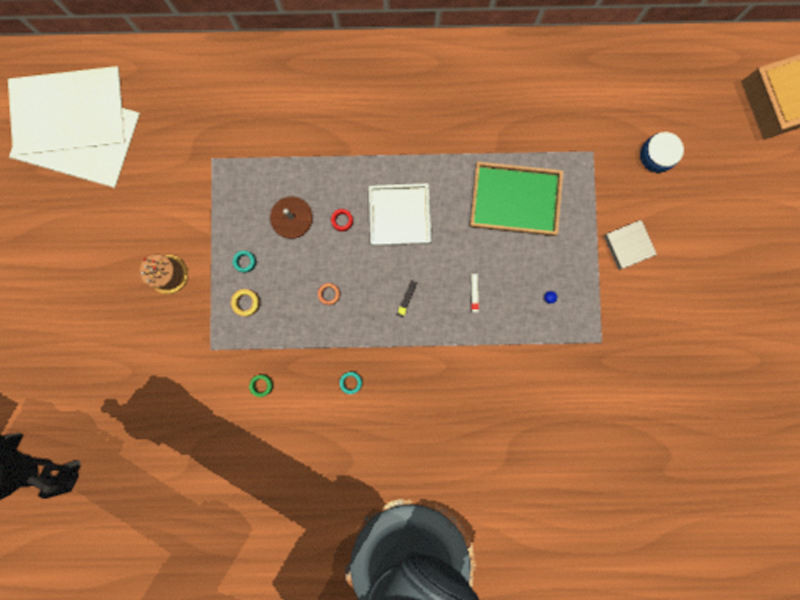

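View pics/scene0.png

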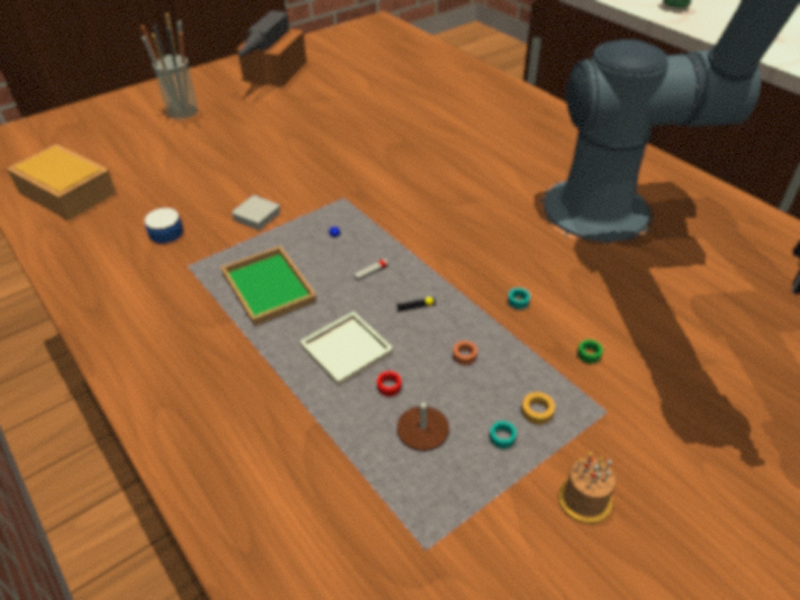

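Top view (800×600): brass ring (245,303), copper ring (328,294), black punch (407,298), bright punch (475,293), stone (550,297), stand (291,217), dish (400,214), tray (517,199). Turquoise, red and green look-alike rings are nearby. The scene view shows the same items.

```bash
cat > meas.py <<'E'
from h import *
# name: (hsv lo, hi list, seed world xy from first look, z)
C={"brass":[((18,110,90),(32,255,255))],"copper":[((4,110,120),(15,255,255))],"black":[((0,0,0),(179,255,62)),((25,150,100),(35,255,255))],
"bright":[((0,0,165),(179,60,255)),((0,140,90),(4,255,255)),((172,140,90),(179,255,255))],"stone":[((110,120,50),(130,255,255))],
"stand":[((0,90,20),(14,255,125)),((172,90,20),(179,255,125))],"dish":[((0,0,185),(179,60,255))],"tray":[((50,120,60),(75,255,255))]}
Z={"brass":.01,"copper":.01,"black":.006,"bright":.006,"stone":.007,"stand":.004,"dish":.016,"tray":.005}
def blob(p,name,seed,r):
    hsv=cv2.cvtColor(p,cv2.COLOR_BGR2HSV); m=sum(cv2.inRange(hsv,np.array(a),np.array(b)) for a,b in C[name])
    w=np.zeros(m.shape,np.uint8); cv2.circle(w,tuple(int(round(v)) for v in seed),r,255,-1)
    m=((m>0)&(w>0)).astype(np.uint8)
    cs,_=cv2.findContours(m,cv2.RETR_EXTERNAL,cv2.CHAIN_APPROX_NONE)
    h=cv2.convexHull(np.vstack([c for c in cs if len(c)>4]))
    M=cv2.moments(h); return np.array([M["m10"],M["m01"]])/M["m00"],h[:,0].astype(float)
E
python3 - <<'E'
from meas import *
S={"top":{"brass":(245,303,13),"copper":(328,294,12),"black":(407,298,17),"bright":(475,293,17),"stone":(550,297,10),"stand":(291,217,18),"dish":(400,214,32),"tray":(517,199,38)},
"scene":{"brass":(538,406,14),"copper":(465,352,12),"black":(416,303,16),"bright":(371,269,16),"stone":(335,231,8),"stand":(422,428,20),"dish":(346,347,34),"tray":(268,283,36)}}
for v in S:
    d=np.load(v+"0.npz"); p,K,T=d["p"],d["K"],d["T"]
    for n,(u,w,r) in S[v].items():
        c,h=blob(p,n,(u*.64,w*.64),r)
        P=ray(c,K,T,Z[n])[0]; H=ray(h,K,T,Z[n])[:,:2]
        (cc,sz,a)=cv2.minAreaRect((H*1000).astype(np.float32))
        print(v,n,P.round(4)[:2],"rect",np.round(cc,1),np.round(sz,1),round(a,1))
E
```

```text
top brass [0.4772 0.2945] rect [477.5 294.1] [49.1 46. ] 88.9
top copper [0.4899 0.1407] rect [490.2 140.6] [38.8 38.4] 44.2
top black [0.456  0.0071] rect [456.1   7.7] [8.6 8.6] 88.8
top bright [ 0.4852 -0.1294] rect [ 486.6 -129.7] [11.5 69.4] 88.3
top stone [ 0.475  -0.2667] rect [ 475.1 -265.9] [20.2 17.3] 88.9
top stand [0.6345 0.2096] rect [634.  209.7] [75.8 77. ] 89.5
top dish [0.6356 0.0068] rect [635.5   7. ] [110.7 111.1] 1.0
top tray [ 0.6614 -0.2112] rect [ 661.3 -211.2] [146.3 105.5] 83.0
scene brass [0.475 0.293] rect [475.3 292.2] [59.3 48.8] 26.4
scene copper [0.4848 0.1357] rect [484.6 136. ] [41.9 38.7] 49.2
scene black [ 0.4773 -0.0036] rect [478.4  -3.3] [17.5 65.6] 72.5
scene bright [ 0.4832 -0.1319] rect [ 485.  -133.1] [17.4 62.2] 81.8
scene stone [ 0.4763 -0.2681] rect [ 476.1 -269. ] [25.9 15.6] 56.2
scene stand [0.6348 0.2099] rect [634.5 208.6] [76.6 75.3] 49.6
scene dish [0.6358 0.0096] rect [634.    7.3] [110.3 110.4] 1.2
scene tray [ 0.6576 -0.2155] rect [ 656.  -218.1] [132.3 103.9] 82.7
```

```bash
cat > to.py <<'E'
import sys
from h import *
from scipy.spatial.transform import Rotation as Ro
def to(x,y,z,yawdeg):
    o=ctrl.get_obs(); R=Ro.from_euler("xyz",o["tool_rot"]); G=Ro.from_euler("xyz",[np.pi,0,np.radians(yawdeg)])
    print("t",round(o["time"],2),"dp",R.inv().apply(np.array([x,y,z])-o["tool_pos"]).round(4),"dr",((R.inv()*G).as_rotvec()/np.radians(45)).round(4), "pos",o["tool_pos"].round(4),"yaw",np.degrees(o["tool_rot"][2]).round(2),"open",round(o["opening"],4),"grip",round(o["grasp_force"],1))
if __name__=="__main__": to(*map(float,sys.argv[1:5]))
E
python3 to.py .476 .294 .20 180
```

```text
t 0.1 dp [-0.3028 -0.1039  0.0306] dr [-0.0022 -0.0008 -0.5676] pos [0.2476 0.5183 0.2305] yaw 154.46 open 0.0853 grip 0.0
```

Call:
send_rows([
  {"delta_pos": [-0.303,-0.104,0.031],"dr": [0,0,-0.568]},
  {"delta_pos": [-0.303,-0.104,0.031],"dr": [0,0,-0.568]},
  {"delta_pos": [-0.303,-0.104,0.031],"dr": [0,0,-0.568]},
  {"delta_pos": [-0.303,-0.104,0.031],"dr": [0,0,-0.568]},
  {"delta_pos": [-0.303,-0.104,0.031],"dr": [0,0,-0.568]},
  {"delta_pos": [-0.303,-0.104,0.031],"dr": [0,0,-0.568]},
  {"delta_pos": [-0.303,-0.104,0.031],"dr": [0,0,-0.568]},
  {"delta_pos": [-0.303,-0.104,0.031],"dr": [0,0,-0.568]},
  {"delta_pos": [-0.303,-0.104,0.031],"dr": [0,0,-0.568]},
  {"delta_pos": [-0.303,-0.104,0.031],"dr": [0,0,-0.568]},
])

```text
time: 1.1
tool_pos: [0.4756, 0.2949, 0.2002]
tool_rot: [3.141, -0.001, -3.14]
ft_force: [-0.2, -0.2, 0.3]
opening: 0.0854
grasp_force: 0.0
```

Run:
```python
from h import *
p,K,T=grab("wrist"); cv2.imwrite("pics/w1.png",p); np.savez("w1.npz",p=p,K=K,T=T)
print(K[0,0],(-T[:3,:3].T@T[:3,3]).round(4),proj([[.476,.294,.01],[.49,.14,.01],[.635,.21,.063],[.635,.21,.0]],K,T).round(0))
from to import to
to(.476,.294,.04,180)
```

```text
298.6398633408287 [0.41   0.2945 0.342 ] [[254. 170.]
 [119. 182.]
 [177. 322.]
 [189. 289.]]
t 1.15 dp [-0.0006 -0.0012  0.1603] dr [ 0.0002 -0.0007  0.0025] pos [0.4755 0.2952 0.2003] yaw -179.89 open 0.0853 grip 0.0
```

View pics/w1.png

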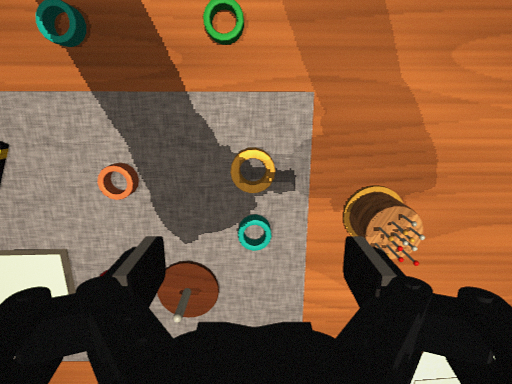

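Wrist view: brass ring centred at (254,171), copper (118,181), pin tip (178,319). All agree with the predictions within 1–3 px.

Run:
```python
from meas import *
d=np.load("w1.npz"); p,K,T=d["p"],d["K"],d["T"]
for n,s,r in(("brass",(254,171),32),("copper",(118,181),30)):
    c,h=blob(p,n,s,r); H=ray(h,K,T,.01)[:,:2]; print(n,c,ray(c,K,T,.01)[0].round(4),np.ptp(H,axis=0))
print("pin",ray((178,318),K,T,.062))
```

```text
brass [252.45293237 170.79041364] [0.4765 0.2928 0.01  ] [0.04839934 0.04868028]
copper [114.79175589 182.13258387] [0.4899 0.1354 0.01  ] [0.03995674 0.04025617]
pin [[0.63065611 0.21127607 0.062     ]]
```

Call:
send_rows([
  {"delta_pos": [-0.001,-0.002,0.04],"dr": [0,0,0]},
  {"delta_pos": [-0.001,-0.002,0.09],"dr": [0,0,0]},
  {"delta_pos": [-0.001,-0.002,0.14],"dr": [0,0,0]},
  {"delta_pos": [-0.001,-0.002,0.165],"dr": [0,0,0]},
  {"delta_pos": [-0.001,-0.002,0.18],"dr": [0,0,0]},
  {"delta_pos": [-0.001,-0.002,0.19],"dr": [0,0,0]},
  {"delta_pos": [-0.001,-0.002,0.198],"dr": [0,0,0]},
  {"delta_pos": [-0.001,-0.002,0.198],"dr": [0,0,0]},
  {"delta_pos": [-0.001,-0.002,0.198],"dr": [0,0,0]},
])

```text
time: 2.05
tool_pos: [0.478, 0.2929, 0.0032]
tool_rot: [3.141, 0.001, -3.141]
ft_force: [-0.1, -0.3, 0.5]
opening: 0.0854
grasp_force: 0.0
```

Call:
send_rows([
  {"delta_pos": [0,0,0]},
  {"delta_pos": [0,0,0]},
  {"delta_pos": [0,0,0]},
  {"delta_pos": [0,0,0]},
  {"delta_pos": [0,0,0]},
  {"delta_pos": [0,0,0]},
  {"delta_pos": [0,0,0]},
  {"delta_pos": [0,0,0]},
], hand=1, force=40)

```text
$.series[0]: bad value
```

Call:
send_rows([
  {"delta_pos": [0,0,0],"dr": [0,0,0]},
  {"delta_pos": [0,0,0],"dr": [0,0,0]},
  {"delta_pos": [0,0,0],"dr": [0,0,0]},
  {"delta_pos": [0,0,0],"dr": [0,0,0]},
  {"delta_pos": [0,0,0],"dr": [0,0,0]},
  {"delta_pos": [0,0,0],"dr": [0,0,0]},
  {"delta_pos": [0,0,0],"dr": [0,0,0]},
  {"delta_pos": [0,0,0],"dr": [0,0,0]},
], hand=1, force=40)

```text
time: 2.85
tool_pos: [0.4781, 0.2929, 0.0035]
tool_rot: [3.14, 0.001, -3.141]
ft_force: [-1.4, 0.1, 6.2]
opening: 0.0489
grasp_force: 40.7
```

Call:
send_rows([
  {"delta_pos": [0,0,-0.03],"dr": [0,0,0]},
  {"delta_pos": [0,0,-0.07],"dr": [0,0,0]},
  {"delta_pos": [0,0,-0.1],"dr": [0,0,0]},
  {"delta_pos": [0,0,-0.1],"dr": [0,0,0]},
  {"delta_pos": [-0.04,-0.021,-0.1],"dr": [0,0,0]},
  {"delta_pos": [-0.08,-0.042,-0.1],"dr": [0,0,0]},
  {"delta_pos": [-0.12,-0.063,-0.1],"dr": [0,0,0]},
  {"delta_pos": [-0.145,-0.077,-0.1],"dr": [0,0,0]},
  {"delta_pos": [-0.156,-0.083,-0.1],"dr": [0,0,0]},
  {"delta_pos": [-0.156,-0.083,-0.1],"dr": [0,0,0]},
  {"delta_pos": [-0.156,-0.083,-0.1],"dr": [0,0,0]},
])

```text
time: 3.95
tool_pos: [0.6322, 0.2093, 0.1008]
tool_rot: [-3.141, -0.003, -3.142]
ft_force: [-0.6, -0.1, -1.1]
opening: 0.0485
grasp_force: 42.6
```

Run:
```python
from h import *
from to import to
a=[grab(n)[0] for n in("scene","wrist")]
K=grab
cv2.imwrite("pics/s2.png",np.hstack([cv2.resize(a[0][200:340,200:340],(480,480),interpolation=cv2.INTER_CUBIC),cv2.resize(a[1][:,100:400],(320,410))[:410].copy() if 0 else cv2.copyMakeBorder(cv2.resize(a[1][:,100:400],(320,410)),0,70,0,0,0)]))
to(.634,.21,.013,180)
```

```text
t 4.05 dp [-0.0023  0.      0.0885] dr [-0.0001 -0.0027  0.0017] pos [0.6319 0.21   0.1015] yaw -179.93 open 0.0485 grip 42.6
```

View pics/s2.png

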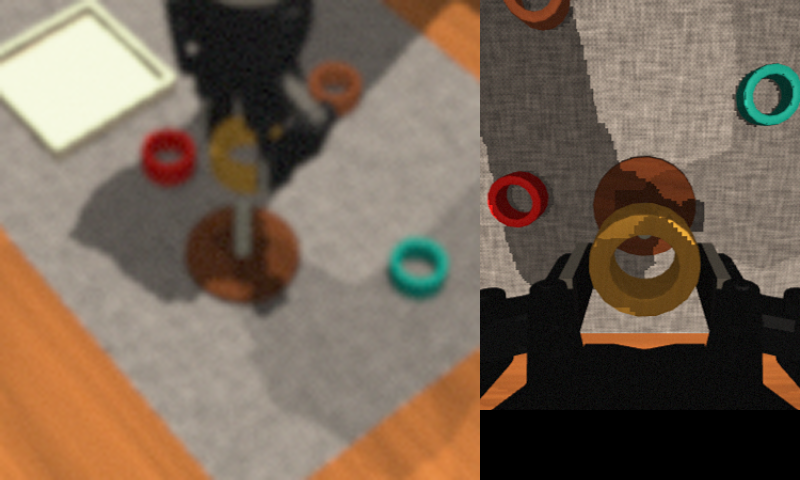

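Call:
send_rows([
  {"delta_pos": [-0.002,0,0.02],"dr": [0,0,0]},
  {"delta_pos": [-0.002,0,0.045],"dr": [0,0,0]},
  {"delta_pos": [-0.002,0,0.065],"dr": [0,0,0]},
  {"delta_pos": [-0.002,0,0.08],"dr": [0,0,0]},
  {"delta_pos": [-0.002,0,0.088],"dr": [0,0,0]},
  {"delta_pos": [-0.002,0,0.089],"dr": [0,0,0]},
  {"delta_pos": [-0.002,0,0.089],"dr": [0,0,0]},
  {"delta_pos": [-0.002,0,0.089],"dr": [0,0,0]},
])

```text
time: 4.85
tool_pos: [0.6363, 0.2098, 0.0146]
tool_rot: [3.141, 0.002, -3.141]
ft_force: [0.6, 1.1, -2.3]
opening: 0.0482
grasp_force: 42.6
```

Call:
send_rows([
  {"delta_pos": [0,0,0],"dr": [0,0,0]},
  {"delta_pos": [0,0,0],"dr": [0,0,0]},
  {"delta_pos": [0,0,0],"dr": [0,0,0]},
  {"delta_pos": [0,0,0],"dr": [0,0,0]},
  {"delta_pos": [0,0,-0.03],"dr": [0,0,0]},
  {"delta_pos": [0,0,-0.07],"dr": [0,0,0]},
  {"delta_pos": [0,0,-0.11],"dr": [0,0,0]},
  {"delta_pos": [0,0,-0.15],"dr": [0,0,0]},
  {"delta_pos": [0,0,-0.16],"dr": [0,0,0]},
  {"delta_pos": [0,0,-0.16],"dr": [0,0,0]},
], hand=-0.5)

```text
time: 5.85
tool_pos: [0.6372, 0.2098, 0.176]
tool_rot: [3.14, 0.005, -3.141]
ft_force: [-0.5, 0.3, 0.6]
opening: 0.0639
grasp_force: 0.0
```

```bash
python3 to.py .4899 .138 .15 180
```

```text
t 5.85 dp [ 0.1475 -0.0718  0.0251] dr [0.0016 0.0067 0.0004] pos [0.6372 0.2098 0.176 ] yaw -179.98 open 0.0639 grip 0.0
```

Over to the copper ring, with a wrist look there.

Call:
send_rows([
  {"delta_pos": [0.147,-0.072,0.025],"dr": [0,0,0]},
  {"delta_pos": [0.147,-0.072,0.025],"dr": [0,0,0]},
  {"delta_pos": [0.147,-0.072,0.025],"dr": [0,0,0]},
  {"delta_pos": [0.147,-0.072,0.025],"dr": [0,0,0]},
  {"delta_pos": [0.147,-0.072,0.025],"dr": [0,0,0]},
  {"delta_pos": [0.147,-0.072,0.025],"dr": [0,0,0]},
], hand=-0.5)

```text
time: 6.45
tool_pos: [0.4883, 0.1373, 0.1473]
tool_rot: [3.141, -0.001, -3.142]
ft_force: [-0.6, 0.0, -0.1]
opening: 0.0641
grasp_force: 0.0
```

Run:
```python
from meas import *
from to import to
p,K,T=grab("wrist"); q,_,_=grab("scene")
s=proj([.4899,.138,.01],K,T)[0]; c,h=blob(p,"copper",s,45); H=ray(h,K,T,.01)[:,:2]; P=ray(c,K,T,.01)[0]; print(s,c,P.round(4),np.ptp(H,axis=0))
to(P[0],P[1],.003,180)
cv2.imwrite("pics/s3.png",np.hstack([cv2.resize(q[200:340,200:340],(400,400),interpolation=cv2.INTER_CUBIC),cv2.resize(p,(400,300))[[*range(300)]+[299]*100]]))
```

```text
[255.10794333 182.42017738] [257.35097002 181.75411523] [0.4892 0.1402 0.01  ] [0.03951356 0.03437447]
t 6.55 dp [0.0009 0.0023 0.1451] dr [0.0005 0.0014 0.0006] pos [0.49   0.1378 0.1481] yaw -179.97 open 0.0638 grip 0.0
```

View pics/s3.png

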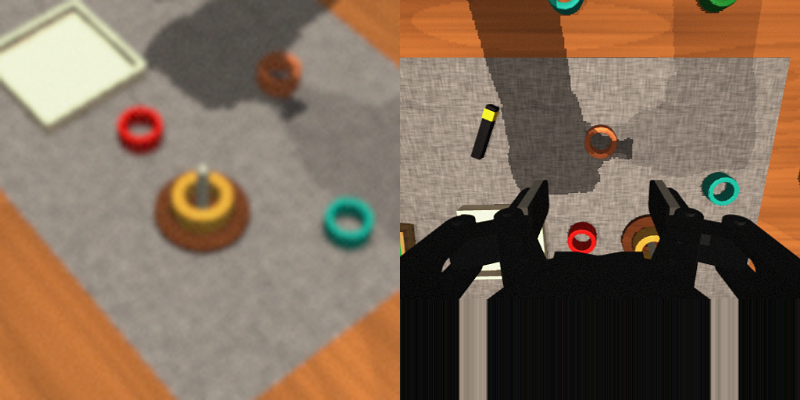

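Brass lies flat round the pin. The copper ring is at wrist (257,182), under the gripper.

Call:
send_rows([
  {"delta_pos": [0,0.001,0.04],"dr": [0,0,0]},
  {"delta_pos": [0,0.001,0.085],"dr": [0,0,0]},
  {"delta_pos": [0,0.001,0.115],"dr": [0,0,0]},
  {"delta_pos": [0,0.001,0.13],"dr": [0,0,0]},
  {"delta_pos": [0,0.001,0.14],"dr": [0,0,0]},
  {"delta_pos": [0,0.001,0.145],"dr": [0,0,0]},
  {"delta_pos": [0,0.001,0.145],"dr": [0,0,0]},
])

```text
time: 7.25
tool_pos: [0.4894, 0.1386, 0.0032]
tool_rot: [3.141, 0.001, -3.141]
ft_force: [-0.5, -0.0, -1.1]
opening: 0.0639
grasp_force: 0.0
```

Call:
send_rows([
  {"delta_pos": [0,0,0],"dr": [0,0,0]},
  {"delta_pos": [0,0,0],"dr": [0,0,0]},
  {"delta_pos": [0,0,0],"dr": [0,0,0]},
  {"delta_pos": [0,0,0],"dr": [0,0,0]},
  {"delta_pos": [0,0,0],"dr": [0,0,0]},
  {"delta_pos": [0,0,0],"dr": [0,0,0]},
], hand=1, force=40)

```text
time: 7.85
tool_pos: [0.4899, 0.1387, 0.0047]
tool_rot: [3.141, 0.003, -3.141]
ft_force: [-1.2, 0.5, 6.8]
opening: 0.0379
grasp_force: 40.3
```

```bash
python3 to.py .634 .21 .10 180
```

```text
t 7.85 dp [-0.1444  0.0713 -0.0948] dr [0.0012 0.0037 0.0006] pos [0.4899 0.1387 0.0047] yaw -179.97 open 0.0379 grip 40.3
```

Call:
send_rows([
  {"delta_pos": [0,0,-0.03],"dr": [0,0,0]},
  {"delta_pos": [0,0,-0.07],"dr": [0,0,0]},
  {"delta_pos": [0,0,-0.1],"dr": [0,0,0]},
  {"delta_pos": [0,0,-0.1],"dr": [0,0,0]},
  {"delta_pos": [-0.04,0.02,-0.1],"dr": [0,0,0]},
  {"delta_pos": [-0.08,0.04,-0.1],"dr": [0,0,0]},
  {"delta_pos": [-0.115,0.058,-0.1],"dr": [0,0,0]},
  {"delta_pos": [-0.135,0.067,-0.1],"dr": [0,0,0]},
  {"delta_pos": [-0.145,0.071,-0.1],"dr": [0,0,0]},
  {"delta_pos": [-0.145,0.071,-0.1],"dr": [0,0,0]},
  {"delta_pos": [-0.145,0.071,-0.1],"dr": [0,0,0]},
])

```text
time: 8.95
tool_pos: [0.6324, 0.2091, 0.1021]
tool_rot: [-3.141, -0.002, -3.141]
ft_force: [-0.5, -0.4, -1.5]
opening: 0.0382
grasp_force: 41.0
```

Run:
```python
from h import *
from to import to
a,K,T=grab("wrist")
print(proj([[.634,.21,.063],[.634,.21,.093]],K,T))
cv2.imwrite("pics/w4.png",cv2.resize(a[120:330,150:360],(420,420)))
to(.634,.21,.034,180)
```

```text
[[256.0663524  218.14997156]
 [256.38660529 237.28682298]]
t 9.0 dp [-0.0019  0.0011  0.0684] dr [-0.0007 -0.0027  0.0002] pos [0.6322 0.209  0.1024] yaw -179.99 open 0.0381 grip 41.0
```

View pics/w4.png

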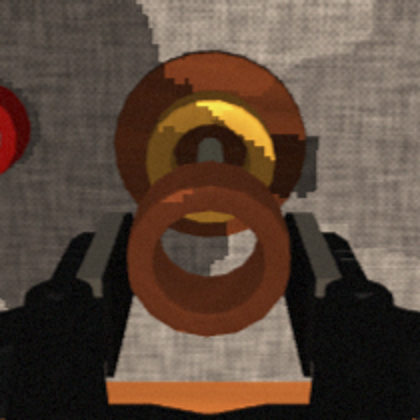

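The pin and the copper hole are aligned laterally (both at crop x≈209), so I lower it.

Call:
send_rows([
  {"delta_pos": [-0.001,0.001,0.02],"dr": [0,0,0]},
  {"delta_pos": [-0.001,0.001,0.04],"dr": [0,0,0]},
  {"delta_pos": [-0.001,0.001,0.055],"dr": [0,0,0]},
  {"delta_pos": [-0.001,0.001,0.063],"dr": [0,0,0]},
  {"delta_pos": [-0.001,0.001,0.068],"dr": [0,0,0]},
  {"delta_pos": [-0.001,0.001,0.068],"dr": [0,0,0]},
  {"delta_pos": [-0.001,0.001,0.068],"dr": [0,0,0]},
])

```text
time: 9.7
tool_pos: [0.6349, 0.2105, 0.0362]
tool_rot: [3.141, 0.001, -3.141]
ft_force: [-0.1, -0.4, -1.2]
opening: 0.0378
grasp_force: 41.0
```

Call:
send_rows([
  {"delta_pos": [0,0,0],"dr": [0,0,0]},
  {"delta_pos": [0,0,0],"dr": [0,0,0]},
  {"delta_pos": [0,0,0],"dr": [0,0,0]},
  {"delta_pos": [0,0,0],"dr": [0,0,0]},
  {"delta_pos": [0,0,-0.03],"dr": [0,0,0]},
  {"delta_pos": [0,0,-0.07],"dr": [0,0,0]},
  {"delta_pos": [0,0,-0.11],"dr": [0,0,0]},
  {"delta_pos": [0,0,-0.14],"dr": [0,0,0]},
  {"delta_pos": [0,0,-0.14],"dr": [0,0,0]},
], hand=-0.5)

```text
time: 10.6
tool_pos: [0.6378, 0.2112, 0.1815]
tool_rot: [3.139, 0.01, -3.141]
ft_force: [0.6, -0.0, 0.5]
opening: 0.0641
grasp_force: 0.0
```

```bash
python3 to.py .477 .0 .15 180
```

```text
t 10.6 dp [ 0.1612 -0.2112  0.0294] dr [0.0031 0.0129 0.0005] pos [0.6378 0.2112 0.1815] yaw -179.98 open 0.0641 grip 0.0
```

Call:
send_rows([
  {"delta_pos": [0.16,-0.211,0.029],"dr": [0,0,0]},
  {"delta_pos": [0.16,-0.211,0.029],"dr": [0,0,0]},
  {"delta_pos": [0.16,-0.211,0.029],"dr": [0,0,0]},
  {"delta_pos": [0.16,-0.211,0.029],"dr": [0,0,0]},
  {"delta_pos": [0.16,-0.211,0.029],"dr": [0,0,0]},
  {"delta_pos": [0.16,-0.211,0.029],"dr": [0,0,0]},
  {"delta_pos": [0.16,-0.211,0.029],"dr": [0,0,0]},
  {"delta_pos": [0.16,-0.211,0.029],"dr": [0,0,0]},
])

```text
time: 11.4
tool_pos: [0.4752, -0.0004, 0.1463]
tool_rot: [3.141, 0.001, 3.142]
ft_force: [-0.8, -0.3, -0.2]
opening: 0.0642
grasp_force: 0.0
```

Run:
```python
from meas import *
from to import to
p,K,T=grab("wrist"); q,_,_=grab("scene"); np.savez("w5.npz",p=p,K=K,T=T)
s=proj([.477,.0,.01],K,T)[0]; c,h=blob(p,"black",s,45); H=ray(h,K,T,.009)[:,:2]; P=ray(c,K,T,.006)[0]; print(s,c,P.round(4),cv2.minAreaRect((H*1000).astype(np.float32)))
to(P[0],P[1],.003,180)
cv2.imwrite("pics/s5.png",np.hstack([cv2.resize(q[200:340,200:340],(400,400),interpolation=cv2.INTER_CUBIC),cv2.resize(p,(400,300))[[*range(300)]+[299]*100]]))
```

```text
[254.72759508 182.57316666] [262.76376281 184.39979827] [0.4798 0.0078 0.006 ] ((480.0060729980469, 12.068107604980469), (61.025146484375, 70.92378234863281), 80.48363494873047)
t 11.5 dp [-0.0037  0.0076  0.1435] dr [0.0005 0.0017 0.0021] pos [4.759e-01 2.000e-04 1.465e-01] yaw -179.91 open 0.0643 grip 0.0
```

View pics/s5.png

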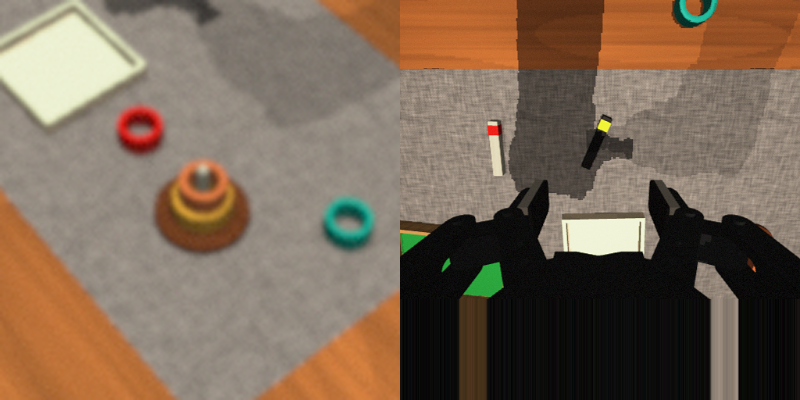

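Both rings are stacked, copper on brass. The black punch runs from (607,117) to (588,168) in the right panel; the mask caught the shadow, so I tighten it.

Run:
```python
from meas import *
from to import to
d=np.load("w5.npz"); p,K,T=d["p"],d["K"],d["T"]
def punch(ms,seed):
    n,l,st,_=cv2.connectedComponentsWithStats(ms)
    pts=np.argwhere(ms>0)[:,::-1]; pts=pts[np.linalg.norm(pts-seed,axis=1)<42]
    W=ray(pts,K,T,.009)[:,:2]; (c,s,a)=cv2.minAreaRect((W*1000).astype(np.float32)); b=cv2.PCACompute(W.astype(np.float32),mean=None)
    v=b[1][0]; print(len(pts),np.round(c,1),np.round(s,1),"mean",b[0].round(4),"axis deg",np.degrees(np.arctan2(v[1],v[0])))
hsv=cv2.cvtColor(p,cv2.COLOR_BGR2HSV)
for V in(25,35,45):
    m=cv2.inRange(hsv,(0,0,0),(179,255,V))|cv2.inRange(hsv,(24,150,80),(35,255,255)); punch(cv2.morphologyEx(m,cv2.MORPH_OPEN,np.ones((3,3),np.uint8)),(252,182))
m=cv2.inRange(hsv,(0,0,190),(179,45,255))|cv2.inRange(hsv,(0,160,90),(4,255,255))|cv2.inRange(hsv,(172,160,90),(179,255,255)); punch(cv2.morphologyEx(m,cv2.MORPH_OPEN,np.ones((3,3),np.uint8)),(122,190))
to(.48,.002,.003,180)
```

```text
774 [479.8  -4.6] [13.1 64.9] mean [[ 0.4791 -0.0047]] axis deg -23.607813
809 [479.9  -5.1] [13.3 65.4] mean [[ 0.4794 -0.0048]] axis deg -23.337883
860 [479.9  -5.1] [14.2 65.3] mean [[ 0.4796 -0.005 ]] axis deg -23.431467
426 [ 486.1 -128.5] [67.3 13. ] mean [[ 0.4795 -0.1288]] axis deg -1.4175729
t 11.5 dp [-0.0039  0.0018  0.1435] dr [0.0005 0.0017 0.0021] pos [4.759e-01 2.000e-04 1.465e-01] yaw -179.91 open 0.0643 grip 0.0
```

Call:
send_rows([
  {"delta_pos": [-0.004,-0.005,0.03],"dr": [0,0,0.52]},
  {"delta_pos": [-0.004,-0.005,0.06],"dr": [0,0,0.52]},
  {"delta_pos": [-0.004,-0.005,0.09],"dr": [0,0,0.52]},
  {"delta_pos": [-0.004,-0.005,0.115],"dr": [0,0,0.52]},
  {"delta_pos": [-0.004,-0.005,0.13],"dr": [0,0,0.52]},
  {"delta_pos": [-0.004,-0.005,0.138],"dr": [0,0,0.52]},
  {"delta_pos": [-0.004,-0.005,0.142],"dr": [0,0,0.52]},
  {"delta_pos": [-0.004,-0.005,0.142],"dr": [0,0,0.52]},
])

```text
time: 12.3
tool_pos: [0.4792, -0.0052, 0.0043]
tool_rot: [3.141, 0.0, 2.734]
ft_force: [0.6, 0.4, 0.5]
opening: 0.0642
grasp_force: 0.0
```

Call:
send_rows([
  {"delta_pos": [0,0,0],"dr": [0,0,0]},
  {"delta_pos": [0,0,0],"dr": [0,0,0]},
  {"delta_pos": [0,0,0],"dr": [0,0,0]},
  {"delta_pos": [0,0,0],"dr": [0,0,0]},
  {"delta_pos": [0,0,0],"dr": [0,0,0]},
  {"delta_pos": [0,0,0],"dr": [0,0,0]},
  {"delta_pos": [0,0,0],"dr": [0,0,0]},
  {"delta_pos": [0,0,0],"dr": [0,0,0]},
], hand=1, force=40)

```text
time: 13.1
tool_pos: [0.4792, -0.0057, 0.005]
tool_rot: [3.141, 0.001, 2.733]
ft_force: [-1.2, 1.3, 6.8]
opening: 0.0102
grasp_force: 41.6
```

```bash
python3 to.py .480 -.0048 .1 156.6;  python3 to.py .651 -.176 .1 173
```

```text
t 13.1 dp [-0.0005  0.0012 -0.095 ] dr [0.0008 0.0016 0.0003] pos [ 0.4792 -0.0057  0.005 ] yaw 156.61 open 0.0102 grip 41.6
t 13.1 dp [-0.2254 -0.0881 -0.0948] dr [ 0.0006  0.0017 -0.3641] pos [ 0.4792 -0.0057  0.005 ] yaw 156.61 open 0.0102 grip 41.6
```

Call:
send_rows([
  {"delta_pos": [0,0,-0.03],"dr": [0,0,0]},
  {"delta_pos": [0,0,-0.07],"dr": [0,0,0]},
  {"delta_pos": [-0.04,-0.015,-0.095],"dr": [0,0,-0.1]},
  {"delta_pos": [-0.08,-0.03,-0.095],"dr": [0,0,-0.2]},
  {"delta_pos": [-0.12,-0.045,-0.095],"dr": [0,0,-0.3]},
  {"delta_pos": [-0.16,-0.06,-0.095],"dr": [0,0,-0.364]},
  {"delta_pos": [-0.2,-0.075,-0.095],"dr": [0,0,-0.364]},
  {"delta_pos": [-0.225,-0.084,-0.095],"dr": [0,0,-0.364]},
  {"delta_pos": [-0.235,-0.088,-0.095],"dr": [0,0,-0.364]},
  {"delta_pos": [-0.235,-0.088,-0.095],"dr": [0,0,-0.364]},
  {"delta_pos": [-0.235,-0.088,-0.095],"dr": [0,0,-0.364]},
])

```text
time: 14.2
tool_pos: [0.6586, -0.1793, 0.0986]
tool_rot: [3.141, -0.002, 3.019]
ft_force: [-0.5, 0.1, -1.3]
opening: 0.0101
grasp_force: 40.8
```

Run:
```python
from meas import *
from to import to
p,K,T=grab("wrist"); cv2.imwrite("pics/w6.png",p)
C=np.array([.6605,-.212]); a=np.radians(-7); R=np.array([[np.cos(a),-np.sin(a)],[np.sin(a),np.cos(a)]])
q=np.array([[x,y] for x,y in((55,75),(55,-75),(-55,-75),(-55,75))])/1000
print(proj(np.c_[(R@q.T).T+C,np.full(4,.005)],K,T).round(0))
to(.6595,-.180,.011,173)
```

```text
[[303. 260.]
 [131. 260.]
 [116. 132.]
 [309. 132.]]
t 14.25 dp [-0.0014 -0.001   0.0878] dr [ 0.0008 -0.0021  0.0004] pos [ 0.6584 -0.1789  0.0988] yaw 173.02 open 0.0103 grip 40.8
```

View pics/w6.png

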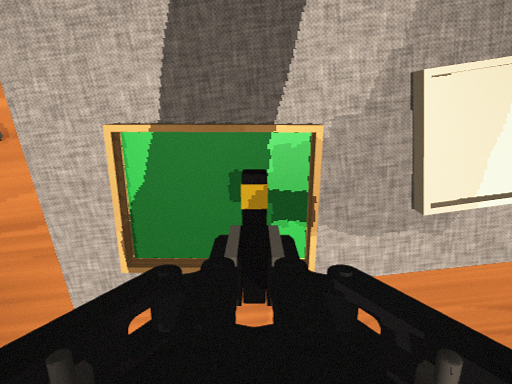

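The tray floor corners are at about (120,132), (312,132), (305,258) and (133,260), as predicted. The punch is aligned, so I lower it.

Call:
send_rows([
  {"delta_pos": [-0.001,-0.001,0.03],"dr": [0,0,0]},
  {"delta_pos": [-0.001,-0.001,0.055],"dr": [0,0,0]},
  {"delta_pos": [-0.001,-0.001,0.072],"dr": [0,0,0]},
  {"delta_pos": [-0.001,-0.001,0.081],"dr": [0,0,0]},
  {"delta_pos": [-0.001,-0.001,0.087],"dr": [0,0,0]},
  {"delta_pos": [-0.001,-0.001,0.087],"dr": [0,0,0]},
  {"delta_pos": [-0.001,-0.001,0.087],"dr": [0,0,0]},
])

```text
time: 14.95
tool_pos: [0.6609, -0.1809, 0.0134]
tool_rot: [-3.141, 0.002, 3.02]
ft_force: [0.6, 0.4, -0.3]
opening: 0.0101
grasp_force: 40.8
```

Call:
send_rows([
  {"delta_pos": [0,0,0],"dr": [0,0,0]},
  {"delta_pos": [0,0,0],"dr": [0,0,0]},
  {"delta_pos": [0,0,0],"dr": [0,0,0]},
  {"delta_pos": [0,0,0],"dr": [0,0,0]},
  {"delta_pos": [0,0,-0.03],"dr": [0,0,0]},
  {"delta_pos": [0,0,-0.07],"dr": [0,0,0]},
  {"delta_pos": [0,0,-0.11],"dr": [0,0,0]},
  {"delta_pos": [0,0,-0.14],"dr": [0,0,0]},
  {"delta_pos": [0,0,-0.14],"dr": [0,0,0]},
], hand=0.3)

```text
time: 15.85
tool_pos: [0.6635, -0.182, 0.1586]
tool_rot: [-3.139, 0.01, 3.019]
ft_force: [0.2, 0.6, 0.3]
opening: 0.0301
grasp_force: 0.0
```

```bash
python3 to.py .484 -.130 .12 180
```

```text
t 15.85 dp [0.1849 0.0298 0.0367] dr [-0.0038  0.0129 -0.1556] pos [ 0.6635 -0.182   0.1586] yaw 173.0 open 0.0301 grip 0.0
```

Call:
send_rows([
  {"delta_pos": [0.185,0.03,0.037],"dr": [0,0,-0.156]},
  {"delta_pos": [0.185,0.03,0.037],"dr": [0,0,-0.156]},
  {"delta_pos": [0.185,0.03,0.037],"dr": [0,0,-0.156]},
  {"delta_pos": [0.185,0.03,0.037],"dr": [0,0,-0.156]},
  {"delta_pos": [0.185,0.03,0.037],"dr": [0,0,-0.156]},
  {"delta_pos": [0.185,0.03,0.037],"dr": [0,0,-0.156]},
  {"delta_pos": [0.185,0.03,0.037],"dr": [0,0,-0.156]},
], hand=-0.3)

```text
time: 16.55
tool_pos: [0.482, -0.1292, 0.1158]
tool_rot: [-3.141, 0.003, -3.141]
ft_force: [-0.6, -0.2, -0.2]
opening: 0.0556
grasp_force: 0.0
```

Run:
```python
from meas import *
from to import to
p,K,T=grab("wrist"); cv2.imwrite("pics/w7.png",p)
seed=proj([.484,-.13,.012],K,T)[0]
hsv=cv2.cvtColor(p,cv2.COLOR_BGR2HSV)
for lo in(150,180):
    m=cv2.inRange(hsv,(0,0,lo),(179,45,255))|cv2.inRange(hsv,(0,150,60),(5,255,255))|cv2.inRange(hsv,(172,150,60),(179,255,255)); m=cv2.morphologyEx(m,cv2.MORPH_OPEN,np.ones((3,3),np.uint8))
    pts=np.argwhere(m>0)[:,::-1]; pts=pts[np.linalg.norm(pts-seed,axis=1)<65]
    W=ray(pts,K,T,.012)[:,:2]; r=cv2.minAreaRect((W*1000).astype(np.float32)); b=cv2.PCACompute(W.astype(np.float32),mean=None); v=b[1][0]
    print(seed,len(pts),np.round(r[0],1),np.round(r[1],1),r[2],b[0],np.degrees(np.arctan2(v[1],v[0])))
to(.484,-.13,.005,180)
```

```text
[253.60446341 191.61700926] 694 [ 494.7 -108.6] [ 53.  101.8] 87.9921875 [[ 0.49450615 -0.11681952]] 6.13047
[253.60446341 191.61700926] 270 [ 491.3 -111.3] [79.5 35.2] 10.696805000305176 [[ 0.47066998 -0.12400728]] 20.51405
t 16.6 dp [-0.0011 -0.0005  0.1111] dr [-0.0015  0.004   0.0004] pos [ 0.4826 -0.1294  0.1161] yaw -179.98 open 0.0553 grip 0.0
```

View pics/w7.png

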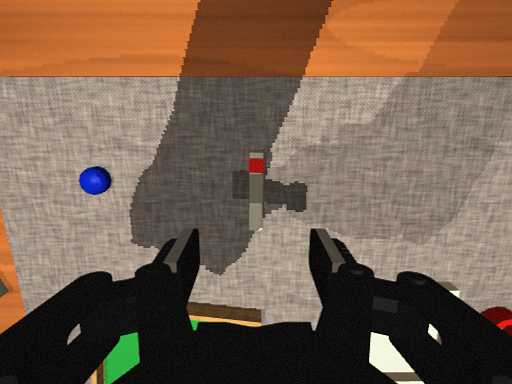

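The bright punch runs (257,152)–(256,229), straight along x, with its centre at about (256.5,190) → (0.483,−0.1275). The stone is at (95,181).

Call:
send_rows([
  {"delta_pos": [0,0.002,0.03],"dr": [0,0,0]},
  {"delta_pos": [0,0.002,0.065],"dr": [0,0,0]},
  {"delta_pos": [0,0.002,0.09],"dr": [0,0,0]},
  {"delta_pos": [0,0.002,0.102],"dr": [0,0,0]},
  {"delta_pos": [0,0.002,0.11],"dr": [0,0,0]},
  {"delta_pos": [0,0.002,0.112],"dr": [0,0,0]},
  {"delta_pos": [0,0.002,0.112],"dr": [0,0,0]},
])

```text
time: 17.3
tool_pos: [0.4814, -0.1269, 0.004]
tool_rot: [-3.141, 0.002, -3.141]
ft_force: [-0.5, 0.4, -0.1]
opening: 0.0556
grasp_force: 0.0
```

Call:
send_rows([
  {"delta_pos": [0,0,0],"dr": [0,0,0]},
  {"delta_pos": [0,0,0],"dr": [0,0,0]},
  {"delta_pos": [0,0,0],"dr": [0,0,0]},
  {"delta_pos": [0,0,0],"dr": [0,0,0]},
  {"delta_pos": [0,0,0],"dr": [0,0,0]},
  {"delta_pos": [0,0,0],"dr": [0,0,0]},
  {"delta_pos": [0,0,0],"dr": [0,0,0]},
], hand=1, force=40)

```text
time: 18.0
tool_pos: [0.4809, -0.1268, 0.0041]
tool_rot: [-3.141, 0.001, -3.141]
ft_force: [-0.6, -0.4, 6.7]
opening: 0.0105
grasp_force: 41.3
```

```bash
python3 to.py .6435 -.240 .1 173
```

```text
t 18.0 dp [-0.1627 -0.1134 -0.0956] dr [-0.0007  0.0019  0.1559] pos [ 0.4809 -0.1268  0.0041] yaw -179.98 open 0.0105 grip 41.3
```

Call:
send_rows([
  {"delta_pos": [0,0,-0.03],"dr": [0,0,0]},
  {"delta_pos": [0,0,-0.07],"dr": [0,0,0]},
  {"delta_pos": [-0.03,-0.021,-0.096],"dr": [0,0,0.156]},
  {"delta_pos": [-0.065,-0.045,-0.096],"dr": [0,0,0.156]},
  {"delta_pos": [-0.1,-0.069,-0.096],"dr": [0,0,0.156]},
  {"delta_pos": [-0.135,-0.093,-0.096],"dr": [0,0,0.156]},
  {"delta_pos": [-0.155,-0.107,-0.096],"dr": [0,0,0.156]},
  {"delta_pos": [-0.166,-0.114,-0.096],"dr": [0,0,0.156]},
  {"delta_pos": [-0.166,-0.114,-0.096],"dr": [0,0,0.156]},
  {"delta_pos": [-0.166,-0.114,-0.096],"dr": [0,0,0.156]},
])

```text
time: 19.0
tool_pos: [0.6456, -0.24, 0.0985]
tool_rot: [3.141, -0.002, 3.019]
ft_force: [0.9, 1.0, -0.7]
opening: 0.0106
grasp_force: 40.5
```

Run:
```python
from h import *
from to import to
p,K,T=grab("wrist"); cv2.imwrite("pics/w8.png",p)
to(.647,-.241,.010,173)
```

```text
t 19.05 dp [-0.002  -0.0011  0.0888] dr [ 0.001  -0.002   0.0002] pos [ 0.6453 -0.2398  0.0988] yaw 173.01 open 0.0107 grip 40.5
```

View pics/w8.png

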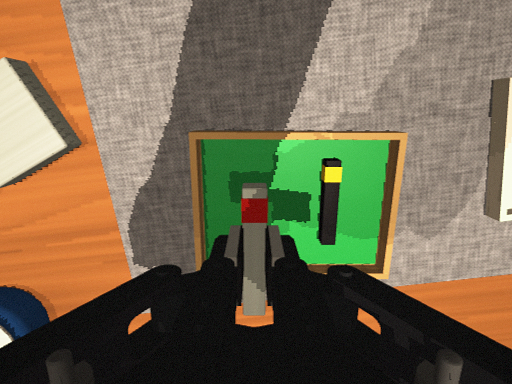

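The black punch lies flat at (330,200). The bright one, at (255,240), is well clear of it and of the walls. Lowering.

Call:
send_rows([
  {"delta_pos": [-0.001,-0.001,0.03],"dr": [0,0,0]},
  {"delta_pos": [-0.001,-0.001,0.055],"dr": [0,0,0]},
  {"delta_pos": [-0.001,-0.001,0.072],"dr": [0,0,0]},
  {"delta_pos": [-0.001,-0.001,0.081],"dr": [0,0,0]},
  {"delta_pos": [-0.001,-0.001,0.088],"dr": [0,0,0]},
  {"delta_pos": [-0.001,-0.001,0.088],"dr": [0,0,0]},
  {"delta_pos": [-0.001,-0.001,0.088],"dr": [0,0,0]},
])

```text
time: 19.75
tool_pos: [0.6477, -0.2417, 0.0123]
tool_rot: [-3.141, 0.001, 3.019]
ft_force: [0.2, -0.2, -0.5]
opening: 0.0107
grasp_force: 40.5
```

Call:
send_rows([
  {"delta_pos": [0,0,0],"dr": [0,0,0]},
  {"delta_pos": [0,0,0],"dr": [0,0,0]},
  {"delta_pos": [0,0,0],"dr": [0,0,0]},
  {"delta_pos": [0,0,0],"dr": [0,0,0]},
  {"delta_pos": [0,0,-0.03],"dr": [0,0,0]},
  {"delta_pos": [0,0,-0.07],"dr": [0,0,0]},
  {"delta_pos": [0,0,-0.11],"dr": [0,0,0]},
  {"delta_pos": [0,0,-0.11],"dr": [0,0,0]},
], hand=0.3)

```text
time: 20.55
tool_pos: [0.6512, -0.2435, 0.1289]
tool_rot: [-3.138, 0.012, 3.019]
ft_force: [0.9, 0.1, -0.0]
opening: 0.0301
grasp_force: 0.0
```

```bash
python3 to.py .4755 -.2675 .12 180
```

```text
t 20.55 dp [ 0.1716 -0.0453  0.007 ] dr [-0.0059  0.0146 -0.1556] pos [ 0.6512 -0.2435  0.1289] yaw 173.0 open 0.0301 grip 0.0
```

Call:
send_rows([
  {"delta_pos": [0.172,-0.045,0.007],"dr": [0,0,-0.156]},
  {"delta_pos": [0.172,-0.045,0.007],"dr": [0,0,-0.156]},
  {"delta_pos": [0.172,-0.045,0.007],"dr": [0,0,-0.156]},
  {"delta_pos": [0.172,-0.045,0.007],"dr": [0,0,-0.156]},
  {"delta_pos": [0.172,-0.045,0.007],"dr": [0,0,-0.156]},
  {"delta_pos": [0.172,-0.045,0.007],"dr": [0,0,-0.156]},
  {"delta_pos": [0.172,-0.045,0.007],"dr": [0,0,-0.156]},
], hand=-0.3)

```text
time: 21.25
tool_pos: [0.4723, -0.2656, 0.1145]
tool_rot: [-3.141, 0.001, -3.141]
ft_force: [-0.6, 0.1, 0.3]
opening: 0.0556
grasp_force: 0.0
```

Run:
```python
from meas import *
from to import to
p,K,T=grab("wrist"); s=proj([.4755,-.2675,.008],K,T)[0]; c,h=blob(p,"stone",s,45); H=ray(h,K,T,.008)[:,:2]; P=ray(c,K,T,.007)[0]; print(s,c,P.round(4),np.ptp(H,axis=0))
to(P[0],P[1],.003,180)
```

```text
[252.2640214  192.22595126] [251.81969566 191.49698536] [ 0.4751 -0.2679  0.007 ] [0.02415843 0.02248926]
t 21.3 dp [-0.0025 -0.0023  0.1114] dr [-0.0008  0.0017  0.0016] pos [ 0.4725 -0.2655  0.1144] yaw -179.93 open 0.0558 grip 0.0
```

Call:
send_rows([
  {"delta_pos": [-0.002,-0.002,0.03],"dr": [0,0,0]},
  {"delta_pos": [-0.002,-0.002,0.065],"dr": [0,0,0]},
  {"delta_pos": [-0.002,-0.002,0.09],"dr": [0,0,0]},
  {"delta_pos": [-0.002,-0.002,0.102],"dr": [0,0,0]},
  {"delta_pos": [-0.002,-0.002,0.109],"dr": [0,0,0]},
  {"delta_pos": [-0.002,-0.002,0.112],"dr": [0,0,0]},
  {"delta_pos": [-0.002,-0.002,0.112],"dr": [0,0,0]},
])

```text
time: 22.0
tool_pos: [0.4738, -0.2676, 0.0029]
tool_rot: [-3.141, 0.001, -3.141]
ft_force: [0.3, -0.1, 0.6]
opening: 0.0557
grasp_force: 0.0
```

Call:
send_rows([
  {"delta_pos": [0,0,0],"dr": [0,0,0]},
  {"delta_pos": [0,0,0],"dr": [0,0,0]},
  {"delta_pos": [0,0,0],"dr": [0,0,0]},
  {"delta_pos": [0,0,0],"dr": [0,0,0]},
  {"delta_pos": [0,0,0],"dr": [0,0,0]},
  {"delta_pos": [0,0,0],"dr": [0,0,0]},
  {"delta_pos": [0,0,0],"dr": [0,0,0]},
], hand=1, force=25)

```text
time: 22.7
tool_pos: [0.4737, -0.2678, 0.0033]
tool_rot: [-3.141, 0.002, -3.141]
ft_force: [-1.0, 0.2, 7.1]
opening: 0.0217
grasp_force: 24.7
```

```bash
python3 to.py .6355 .007 .1 180
```

```text
t 22.7 dp [-0.162   0.2746 -0.0967] dr [-0.0014  0.0022  0.0004] pos [ 0.4737 -0.2678  0.0033] yaw -179.98 open 0.0217 grip 24.7
```

Call:
send_rows([
  {"delta_pos": [0,0,-0.02],"dr": [0,0,0]},
  {"delta_pos": [0,0,-0.06],"dr": [0,0,0]},
  {"delta_pos": [-0.01,0.017,-0.097],"dr": [0,0,0]},
  {"delta_pos": [-0.033,0.055,-0.097],"dr": [0,0,0]},
  {"delta_pos": [-0.056,0.095,-0.097],"dr": [0,0,0]},
  {"delta_pos": [-0.08,0.135,-0.097],"dr": [0,0,0]},
  {"delta_pos": [-0.103,0.175,-0.097],"dr": [0,0,0]},
  {"delta_pos": [-0.127,0.215,-0.097],"dr": [0,0,0]},
  {"delta_pos": [-0.15,0.254,-0.097],"dr": [0,0,0]},
  {"delta_pos": [-0.162,0.275,-0.097],"dr": [0,0,0]},
  {"delta_pos": [-0.162,0.275,-0.097],"dr": [0,0,0]},
  {"delta_pos": [-0.162,0.275,-0.097],"dr": [0,0,0]},
])

```text
time: 23.9
tool_pos: [0.6346, 0.008, 0.0989]
tool_rot: [-3.141, -0.001, -3.14]
ft_force: [-0.1, 0.3, 0.2]
opening: 0.0218
grasp_force: 24.7
```

Run:
```python
from h import *
from to import to
p,K,T=grab("wrist"); cv2.imwrite("pics/w9.png",p)
to(.6355,.007,.009,180)
```

```text
t 23.95 dp [-0.0013 -0.0002  0.09  ] dr [-0.0005 -0.0012  0.    ] pos [0.6343 0.0073 0.099 ] yaw -180.0 open 0.0215 grip 24.7
```

View pics/w9.png

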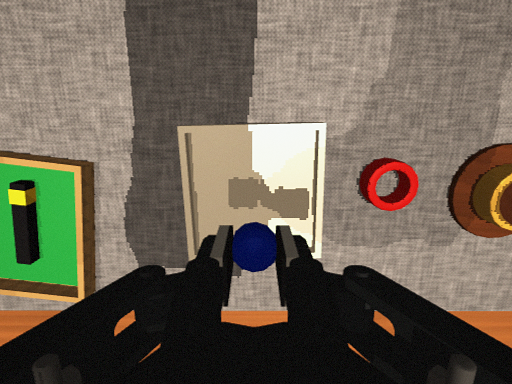

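The stone is held upright at (255,247), over the dish centre. Lowering.

Call:
send_rows([
  {"delta_pos": [0,0,0.03],"dr": [0,0,0]},
  {"delta_pos": [0,0,0.055],"dr": [0,0,0]},
  {"delta_pos": [0,0,0.072],"dr": [0,0,0]},
  {"delta_pos": [0,0,0.082],"dr": [0,0,0]},
  {"delta_pos": [0,0,0.087],"dr": [0,0,0]},
  {"delta_pos": [0,0,0.09],"dr": [0,0,0]},
  {"delta_pos": [0,0,0.09],"dr": [0,0,0]},
  {"delta_pos": [0,0,0.09],"dr": [0,0,0]},
])

```text
time: 24.75
tool_pos: [0.6356, 0.0077, 0.0103]
tool_rot: [-3.142, 0.002, -3.141]
ft_force: [0.5, -0.3, -0.1]
opening: 0.0218
grasp_force: 24.7
```

Call:
send_rows([
  {"delta_pos": [0,0,0],"dr": [0,0,0]},
  {"delta_pos": [0,0,0],"dr": [0,0,0]},
  {"delta_pos": [0,0,0],"dr": [0,0,0]},
  {"delta_pos": [0,0,0],"dr": [0,0,0]},
  {"delta_pos": [0,0,-0.02],"dr": [0,0,0]},
  {"delta_pos": [0,0,-0.06],"dr": [0,0,0]},
  {"delta_pos": [0,0,-0.11],"dr": [0,0,0]},
  {"delta_pos": [0.05,0,-0.16],"dr": [0,0,0]},
  {"delta_pos": [0.1,0,-0.19],"dr": [0,0,0]},
  {"delta_pos": [0.15,0,-0.19],"dr": [0,0,0]},
  {"delta_pos": [0.17,0,-0.19],"dr": [0,0,0]},
  {"delta_pos": [0.17,0,-0.19],"dr": [0,0,0]},
], hand=0)

```text
time: 25.95
tool_pos: [0.4578, 0.0085, 0.1991]
tool_rot: [3.141, -0.006, -3.141]
ft_force: [0.0, 0.3, 0.3]
opening: 0.0423
grasp_force: 0.0
```

Call:
send_rows([
  {"delta_pos": [0.04,0,0],"dr": [0,0,0]},
  {"delta_pos": [0.07,0,0],"dr": [0,0,0]},
  {"delta_pos": [0.07,0,0],"dr": [0,0,0]},
  {"delta_pos": [0.07,0,0],"dr": [0,0,0]},
])

```text
time: 26.35
tool_pos: [0.3954, 0.0077, 0.1996]
tool_rot: [-3.142, 0.002, -3.141]
ft_force: [1.4, -0.4, -0.4]
opening: 0.0426
grasp_force: 0.0
```

Run:
```python
from h import *
t,K,T=grab("top"); s,_,_=grab("scene"); o=ctrl.get_obs(); print(o["time"],o["tool_pos"],o["opening"])
a=cv2.resize(s[110:360,110:410],(600,500),interpolation=cv2.INTER_CUBIC)
cv2.imwrite("pics/s10.png",a)
cv2.imwrite("pics/t10.png",cv2.resize(t[90:230,125:390],(795,420),interpolation=cv2.INTER_CUBIC))
```

```text
26.45 [0.39644031 0.00759075 0.19965561] 0.042605045841875036
```

View pics/s10.png

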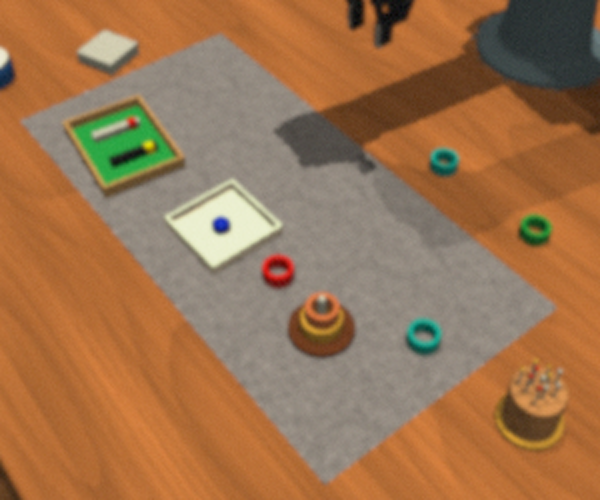

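View pics/t10.png

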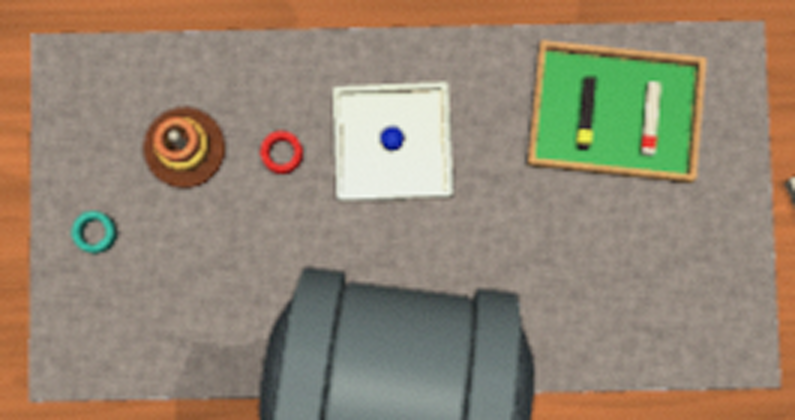

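The final views show everything placed. The rings are stacked on the pin at (183,140). The stone is in the dish at (392,138). The two punches lie apart in the tray at (587,112) and (651,117). The bystanders are untouched and the gripper is clear, so I hand in.

```bash
python3 -c "
from bench import ctrl; print(ctrl.hand_in())"
```

```text
the job is handed in; nothing more can be done
None
```

The job is handed in at about 26 s: both rings are on the pin (brass below, copper on top), the two punches lie apart in the tray, the stone is in the dish, and the arm is touching nothing; the verdict was not returned.

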